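# Reset the interlock with both buttons

### The job

On the control box with the sliding shutter, push the shutter fully back with the fingertips to bare the two round buttons. Then press both round buttons all the way down together with the two fingertips, never one alone, and keep them down until the brass reset pin behind the shutter has risen fully; then let both buttons come up, and leave the shutter open and the pin up. Only touch and push, pick nothing up, leave the square keys of the neighbouring box alone and do not disturb the loose things on the bench.

Things in the scene. Friction and masses are not known exactly. Their poses are not given: they have to be found in the camera images.
- interlock_box: grey sheet-metal control box, 170 (its x) x 140 (its y) x 50 mm, fixed to the bench wherever it is found; origin at the centre of its underside; its x points from the button side to the reset pin (roughly away from the robot), its y to the left, z up. Two shutter guides run along its sides (inner edges at y = +-54 mm, tops 72 mm over the bench)
- shutter (a joint): travel of the steel shutter plate (60 mm along x, 114 mm wide, top face 68 mm over the bench), 0 = closed over both buttons, 0.062 = fully back at its stop, in the box's +x direction; it may start a little open. It stays where it is left; pushing it takes about 1.5 N. Closed, it covers the box's x = -68 to -8 mm
- shutter_ridge (a point): middle of the near face of the upright ridge along the shutter's near edge (6 mm thick, 90 mm long along the box's y, top 84 mm over the bench; this point is 76 mm over the bench). Push this face in the box's +x direction. Closed it lies at the box's x = -67 mm, fully back at -5 mm
- button_left_top (a point): centre of the top of the left round black button (28 mm across, 56 mm between the two centres along the box's y; at the box's x = -36 mm, y = +28 mm; top 62 mm over the bench when up, 54 mm when fully down)
- button_right_top (a point): the same for the right round button (box's x = -36 mm, y = -28 mm)
- button_left (a joint): travel of the left round button downwards, 0 = up, 0.008 = fully down at its stop; sprung, about 1 N to start it and 2 N to hold it fully down, plus up to 1 N from the pin's mechanism while the pin rises
- button_right (a joint): the same for the right round button
- reset_pin (a joint): height of the brass reset pin (15 mm across), 0 = down, 0.012 = fully risen. It is lifted slowly through a damper, only while both round buttons are held down: about 1.5 s with both fully down, longer if they are not quite down, and for one button alone it rises no more than about 3 mm. It stays up after the buttons are let go
- reset_pin_top (a point): top of the reset pin, on the same box at its x = +73 mm, y = 0; 56 mm over the bench when down, 68 mm when risen
- key_box: the neighbouring grey box of the same size, without a shutter, with two square black keys (26 mm) in the open in the place of the round buttons; origin at the centre of its underside; fixed, not to be touched
- key_left (a joint): travel of its left square key downwards, 0 = up, 0.008 = fully down; leave it up
- key_right (a joint): the same for its right square key
- spool: red thread spool, 50 mm across, 60 mm high, standing loose in front of the boxes; origin at the centre of its underside; leave alone
- rivet_jar: clear jar with a black lid, 55 mm across, 55 mm high, standing loose; origin at the centre of its underside; leave alone
- anvil: round steel anvil, 43 mm across, 18 mm high, loose; origin at the centre of its underside; leave alone
- roll: roll of tan paper tape lying flat, 77 mm across, 19 mm high, loose; origin at the centre of its underside; leave alone
- setter: steel snap setter standing on end, 21 mm across, 104 mm high, loose; origin at the centre of its underside; leave alone
- needle_tin: flat dark-red tin, 77 x 113 x 39 mm, loose; origin at the centre of its underside; leave alone
- brass_weight: turned brass weight, 51 mm across, 68 mm high, loose; origin at the centre of its underside; leave alone

How it is judged:
By the outcome, as a careful person would: the job done as asked, in the order asked, and still so for the second after the job is handed in, with the robot touching nothing.
It also fails if it takes over 45 s, if anything falls off the work surface, if the arm or the gripper's body presses on something with over 40 N, if the wrist force passes 120 N, or if a joint passes its speed limit or range.

### The arm

A 6-joint arm with a two-finger parallel gripper is mounted at the origin on a cart in front of the work surface, level with it; the furniture and walls round the work are solid. World frame = base frame: x ahead of the robot, y to its left, z up, the work surface at z = 0. Lengths are in m, angles in rad, forces in N, time in s.
With the tool pointing down it reaches from about 0.35 to 0.975 m from the base axis. Payload 4.9 kg.
Tool frame: the origin (TCP) lies at the very end of the fingers, on their centre line; the grasp point (between the pads) lies 19 mm behind it (manip.hold_point_z is the distance from the TCP to the grasp point, in m); z points along the fingers, y is the direction in which the jaws open and shut (so a half turn about z gives the same grasp; the last joint's range is limited). The gripper opens to 85 mm and grips with 20 to 120 N. Pads are 22 mm wide; open, the fingers measure 114 mm over their backs; the gripper's body (76 mm by 85 mm) begins 54 mm behind the grasp point. The pads swing forward as they close: fully open they stand 13 mm farther back than shut.
Start: joints at [1.125, 0.053, 1.613, -0, 1.476, -0.119], TCP at [0.201, 0.592, 0.231] pointing down, gripper open.
Joint ranges: [-3.01, 3.01], [-1.01, 2.22], [0.06, 2.58], [-1.02, 4.17], [0.09, 2.62], [-3.14, 3.14]. Speed limits (rad/s): [2.57, 2.57, 3.14, 3.14, 3.14, 3.14].

### API

Orientations are given as a unit quaternion [w, x, y, z].
In Python, from plant import monitor, grab_frame, camera_params, ticket, manip gives the robot as it stands.
- The arm moves only by the tool play_rows, never from a script. Its argument "commands" is a list of rows, each an object of numbers: "dx", "dy", "dz": the shift along the tool's x, y, z in cm; "rx", "ry", "rz": the turn, a rotation vector about the tool's x, y, z in rad; "claw": the closure, from 0 (fully open) to 1 (shut). In form: [{"dx": .., "dy": .., "dz": .., "rx": .., "ry": .., "rz": .., "claw": ..}, ...]. A call has 1 to 5 rows; each row is the pose to reach, as a shift and turn from the pose measured when the call began, along the tool's axes at that moment; what a row does not reach only later rows make up. A row lasts 1/10 s, in which the tool goes at most 50 mm and 8.59 degrees, less where a joint would pass 70% of its speed; a pose out of reach is approached as far as the arm can. A call with a gripper value outside its range is refused whole. The fingers move at their own pace and stop on an object; the grip force is fixed at half the most. Time passes only in rows, so rows that repeat a pose let the fingers close. It gives the time, the measured TCP pose, the force and the opening at its end, in the units of the state.
- monitor.state(): the state, without advancing time (a new reading comes with each control period).
- grab_frame(name): name is "scene" or "top" or "wrist"; returns the picture (400x640x3 uint8, blue, green, red); there is no depth.
- camera_params(name): a dict with "fx", "fy", "cx", "cy" (pixels), "rvec" (rotation vector, rad) and "tvec" (3), from world to camera coordinates, as OpenCV has them; the wrist camera has in their place "tool_from_camera" (4x4, takes a point from camera to tool coordinates, whose origin is the TCP and whose axes are the flange's). Camera axes: x right, y down, z forward; pixel columns grow to the right and rows downward; lengths in m; the calibration is good to about 2 mm. A picture is of the moment at which its call begins: read the wrist's pose just before it. camera_params takes no time and is no camera call.
- ticket.job_done(): hands the job in, once; it reports no verdict.
The state is a dict: "time": time; "joint_pos": joint angles; "joint_vel": joint speeds; "joint_efforts": joint torques, N m; "tool_pos": TCP position; "tool_rot": TCP orientation; "contact_force": force on the tool from outside, world axes, zero at the start; "ft_torque": the same for the moment, N m; "gripper_width": opening from 0.0 (shut) to 1.0 (fully open).
Only numpy, scipy, OpenCV 4.12 (cv2) and the standard library are available. Lean on these libraries where they do the work, as an engineer would, in place of code of your own. Each camera call takes 0.05 s, during which the arm holds its last target.

## Working session

There is one attempt and no reset: what is moved stays moved. The work goes in short steps, Python scripts to look and compute and a tool call to move; the robot and the scene stay as the last step left them, time stands still between calls to the robot, and variables do not carry over. Pictures are saved under pics/ and viewed, and the job is handed in when it is done.

Besides the shell and the picture viewer there is one more tool, called after "Call:" as name(argument=value, ...) on one line, values as JSON. play_rows: Moves the arm, as the interface text tells. Its arguments: {"type":"object","properties":{"commands":{"type":"array"}},"required":["commands"]}

```bash
mkdir -p pics; python3 - <<'E'
from plant import monitor, grab_frame, camera_params, manip
import cv2
print(monitor.state())
for n in ["scene","top"]:
    cv2.imwrite(f"pics/{n}0.png",grab_frame(n)); print(n,camera_params(n))
print(camera_params("wrist"))
E
```

```text
{'time': 0.0, 'joint_pos': array([ 1.12499978e+00,  5.33796406e-02,  1.61429239e+00,  3.42585641e-05,
        1.47601435e+00, -1.18992921e-01]), 'joint_vel': array([ 8.12027189e-04, -2.30197769e-04,  9.91825517e-05, -5.86117069e-04,
       -5.03710755e-04, -5.11170582e-05]), 'joint_efforts': array([ 1.22156252e-03, -3.93701327e+01, -3.70172024e+01, -6.11573682e-05,
        7.25929698e-03, -2.47681436e-05]), 'tool_pos': array([0.20035067, 0.59135714, 0.23004986]), 'tool_rot': array([-3.08090913e-04,  1.62677168e-01,  9.86678794e-01, -1.00064842e-03]), 'contact_force': array([-0.74213993, -0.19111977, -0.21710887]), 'ft_torque': array([ 0.01335619, -0.02229161, -0.03982712]), 'gripper_width': 0.9963715065633054}
scene {'fx': 361.8297137956351, 'fy': 361.8297137956351, 'cx': 316.673397996124, 'cy': 202.1659660096491, 'rvec': array([ 2.06173149, -0.76012304,  0.37509544]), 'tvec': array([-0.45683298,  0.27455672,  0.68794814])}
top {'fx': 430.6553390329208, 'fy': 430.6553390329208, 'cx': 319.9647457693004, 'cy': 187.09164985834443, 'rvec': array([ 2.12597486, -2.08583045,  0.23251009]), 'tvec': array([-0.01903619,  0.57877756,  1.34311436])}
{'fx': 301.5421197685165, 'fy': 301.5421197685165, 'cx': 322.35081818886664, 'cy': 203.53124921457996, 'tool_from_camera': array([[-1.16261034e-03, -9.61532337e-01, -2.74689303e-01,
         6.96173747e-02],
       [ 9.99999296e-01, -1.18293609e-03, -9.16607114e-05,
        -2.60558646e-04],
       [-2.36805152e-04, -2.74689216e-01,  9.61533035e-01,
        -1.42229224e-01],
       [ 0.00000000e+00,  0.00000000e+00,  0.00000000e+00,
         1.00000000e+00]])}
```

View pics/scene0.png

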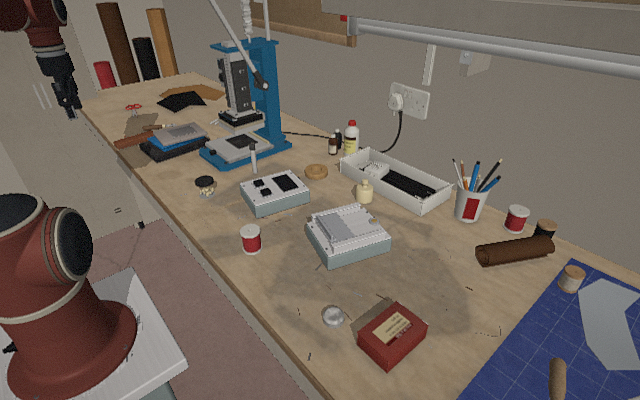

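View pics/top0.png

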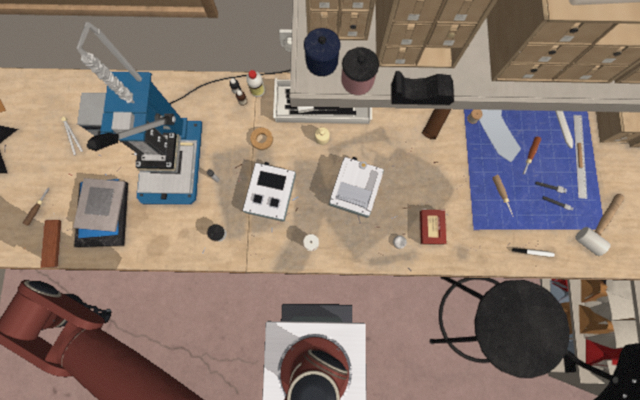

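```bash
cat > h.py <<'E'
import numpy as np, cv2
from plant import monitor, grab_frame, camera_params
def ray(n,uv):
    p=camera_params(n);R=cv2.Rodrigues(p['rvec'])[0]
    d=R.T@np.array([(uv[0]-p['cx'])/p['fx'],(uv[1]-p['cy'])/p['fy'],1]); return -R.T@p['tvec'],d
def onplane(n,uv,z):
    o,d=ray(n,uv); return o+d*(z-o[2])/d[2]
def proj(n,P):
    p=camera_params(n);K=np.array([[p['fx'],0,p['cx']],[0,p['fy'],p['cy']],[0,0,1]])
    return cv2.projectPoints(np.atleast_2d(P).astype(float),p['rvec'],p['tvec'],K,None)[0].reshape(-1,2)
E
python3 - <<'E'
import cv2
a=cv2.imread('pics/top0.png')[145:225,310:410];b=cv2.imread('pics/scene0.png')[195:275,295:400]
cv2.imwrite('pics/tz.png',cv2.resize(a,None,fx=7,fy=7,interpolation=cv2.INTER_CUBIC))
cv2.imwrite('pics/sz.png',cv2.resize(b,None,fx=7,fy=7,interpolation=cv2.INTER_CUBIC))
E
```

```text
(no output)
```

View pics/tz.png

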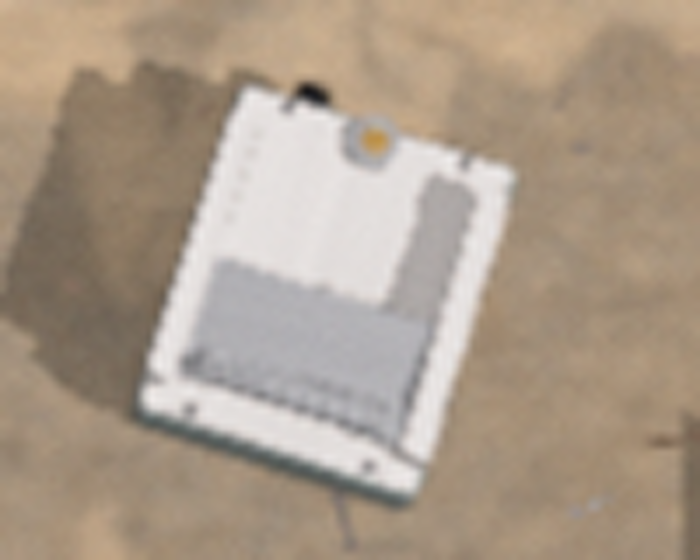

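View pics/sz.png

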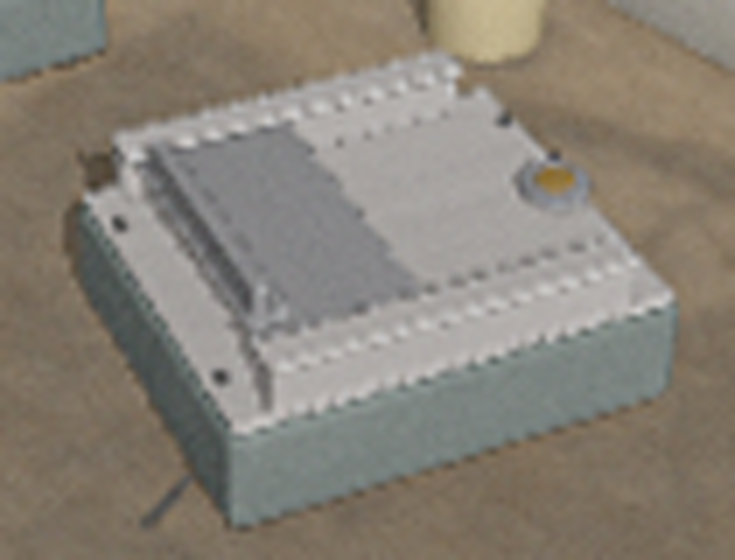

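```bash
python3 - <<'E'
from h import *
f=lambda u,v,o:((u+.5)/7-.5+o[0],(v+.5)/7-.5+o[1])
T=(310,145);S=(295,195)
for nm,n,o,uv,z in [("FL","top",T,(140,410),.05),("FR","top",T,(414,497),.05),("RR","top",T,(517,172),.05),("RL","top",T,(245,88),.05),("pin","top",T,(375,140),.056),
 ("FL","scene",S,(82,203),.05),("FR","scene",S,(232,432),.05),("RR","scene",S,(675,300),.05),("pin","scene",S,(555,180),.056)]:
    print(nm,n,onplane(n,f(*uv,o),z).round(4))
# others
for nm,uv,z in [("spool",(311,242),.06),("setter",(322,135),0),("jar",(216,232),.055),("anvil",(399,241),.018),("tin",(432,227),.039)]:
    print(nm,onplane("top",uv,z).round(3))
E
```

```text
FL top [ 0.5289 -0.0404  0.05  ]
FR top [ 0.4903 -0.1683  0.05  ]
RR top [ 0.6474 -0.2182  0.05  ]
RL top [ 0.6865 -0.0885  0.05  ]
pin top [ 0.6602 -0.1501  0.056 ]
FL scene [ 0.5272 -0.0427  0.05  ]
FR scene [ 0.4892 -0.1672  0.05  ]
RR scene [ 0.6448 -0.217   0.05  ]
pin scene [ 0.6577 -0.1499  0.056 ]
spool [0.4   0.017 0.06 ]
setter [ 0.781 -0.012  0.   ]
jar [0.427 0.323 0.055]
anvil [ 0.413 -0.271  0.018]
tin [ 0.458 -0.376  0.039]
```

```bash
cat >> h.py <<'E'
from scipy.spatial.transform import Rotation as R
C=np.array([.588,-.129]); YAW=np.deg2rad(-17.4)
def R0(yaw): # tool x = -box x, tool y = box y, z down
    c,s=np.cos(yaw),np.sin(yaw); bx=np.array([c,s,0]);by=np.array([-s,c,0])
    return np.column_stack([-bx,by,[0,0,-1]])
def toolpose(s=None):
    s=s or monitor.state(); q=s['tool_rot']; return s['tool_pos'],R.from_quat([q[1],q[2],q[3],q[0]]).as_matrix()
def w2b(p,C=C,yaw=YAW):
    d=np.asarray(p)[:2]-C;c,s=np.cos(yaw),np.sin(yaw);return np.array([c*d[0]+s*d[1],-s*d[0]+c*d[1]])
def move(bx,by,z,C=C,yaw=YAW):
    s=monitor.state();p,M=toolpose(s)
    c,sn=np.cos(yaw),np.sin(yaw)
    t=np.array([C[0]+c*bx-sn*by,C[1]+sn*bx+c*by,z])
    print('t',round(s['time'],2),'box xy',w2b(p,C,yaw).round(4),'z',p[2].round(4),'F',s['contact_force'].round(2),'g',round(s['gripper_width'],3))
    print('dxyz cm',(M.T@(t-p)*100).round(2),'rot',R.from_matrix(M.T@R0(yaw)).as_rotvec().round(4))
def rayw(uv,s):
    p=camera_params('wrist');T=p['tool_from_camera'];P,M=toolpose(s)
    d=np.array([(uv[0]-p['cx'])/p['fx'],(uv[1]-p['cy'])/p['fy'],1])
    return P+M@T[:3,3],M@(T[:3,:3]@d)
def wplane(uv,z,s):
    o,d=rayw(uv,s);return o+d*(z-o[2])/d[2]
E
python3 -c "
from h import *
move(-.1,0,.2)"
```

```text
t 0.1 box xy [-0.5853  0.5715] z 0.2302 F [-0.5  -0.24 -0.79] g 0.999
dxyz cm [-49.84 -56.01   3.11] rot [-0.0018 -0.0003 -0.0231]
```

Call:
play_rows(commands=[{"dx": -49.8,"dy": -56.0,"dz": 3.0,"rz": -0.023,"rx": -0.002,"claw": 0.5},{"dx": -49.8,"dy": -56.0,"dz": 3.0,"rz": -0.023,"rx": -0.002,"claw": 0.5},{"dx": -49.8,"dy": -56.0,"dz": 3.0,"rz": -0.023,"rx": -0.002,"claw": 0.5},{"dx": -49.8,"dy": -56.0,"dz": 3.0,"rz": -0.023,"rx": -0.002,"claw": 0.5},{"dx": -49.8,"dy": -56.0,"dz": 3.0,"rz": -0.023,"rx": -0.002,"claw": 0.5}])

```text
invalid input
```

```bash
python3 -c "
from h import *
move(-.1,0,.2)"
```

```text
t 0.1 box xy [-0.5853  0.5715] z 0.2302 F [-0.5  -0.24 -0.79] g 0.999
dxyz cm [-49.84 -56.01   3.11] rot [-0.0018 -0.0003 -0.0231]
```

Call:
play_rows(commands=[{"dx": -49.8,"dy": -56.0,"dz": 3.0,"rx": 0.0,"ry": 0.0,"rz": -0.023,"claw": 0.5},{"dx": -49.8,"dy": -56.0,"dz": 3.0,"rx": 0.0,"ry": 0.0,"rz": -0.023,"claw": 0.5},{"dx": -49.8,"dy": -56.0,"dz": 3.0,"rx": 0.0,"ry": 0.0,"rz": -0.023,"claw": 0.5},{"dx": -49.8,"dy": -56.0,"dz": 3.0,"rx": 0.0,"ry": 0.0,"rz": -0.023,"claw": 0.5},{"dx": -49.8,"dy": -56.0,"dz": 3.0,"rx": 0.0,"ry": 0.0,"rz": -0.023,"claw": 0.5}])

```text
time: 0.6
tool_pos: [0.2978, 0.3598, 0.2206]
tool_rot: [-0.0, 0.151, 0.989, -0.001]
contact_force: [0.5, 0.2, -0.1]
gripper_width: 0.5
```

```bash
python3 -c "
from h import *
move(-.1,0,.2)"
```

```text
t 0.6 box xy [-0.4231  0.3797] z 0.2206 F [ 0.52  0.16 -0.13] g 0.5
dxyz cm [-32.28 -37.99   2.14] rot [-0.0025 -0.0004  0.0007]
```

Call:
play_rows(commands=[{"dx": -32.3,"dy": -38.0,"dz": 2.1,"rx": 0.0,"ry": 0.0,"rz": 0.0,"claw": 0.5},{"dx": -32.3,"dy": -38.0,"dz": 2.1,"rx": 0.0,"ry": 0.0,"rz": 0.0,"claw": 0.5},{"dx": -32.3,"dy": -38.0,"dz": 2.1,"rx": 0.0,"ry": 0.0,"rz": 0.0,"claw": 0.5},{"dx": -32.3,"dy": -38.0,"dz": 2.1,"rx": 0.0,"ry": 0.0,"rz": 0.0,"claw": 0.5},{"dx": -32.3,"dy": -38.0,"dz": 2.1,"rx": 0.0,"ry": 0.0,"rz": 0.0,"claw": 0.5}])

```text
time: 1.1
tool_pos: [0.3952, 0.1298, 0.2106]
tool_rot: [-0.0, 0.151, 0.989, -0.001]
contact_force: [0.8, 0.5, -0.4]
gripper_width: 0.502
```

```bash
python3 -c "
from h import *
move(-.1,0,.2)"
```

```text
t 1.1 box xy [-0.2614  0.1893] z 0.2106 F [ 0.79  0.47 -0.37] g 0.502
dxyz cm [-16.12 -18.94   1.1 ] rot [-0.0021  0.0001  0.0009]
```

Call:
play_rows(commands=[{"dx": -16.1,"dy": -18.9,"dz": 1.1,"rx": -0.002,"ry": 0.0,"rz": 0.0,"claw": 0.5},{"dx": -16.1,"dy": -18.9,"dz": 1.1,"rx": -0.002,"ry": 0.0,"rz": 0.0,"claw": 0.5},{"dx": -16.1,"dy": -18.9,"dz": 1.1,"rx": -0.002,"ry": 0.0,"rz": 0.0,"claw": 0.5},{"dx": -16.1,"dy": -18.9,"dz": 1.1,"rx": -0.002,"ry": 0.0,"rz": 0.0,"claw": 0.5},{"dx": -16.1,"dy": -18.9,"dz": 1.1,"rx": -0.002,"ry": 0.0,"rz": 0.0,"claw": 0.5}])

```text
time: 1.6
tool_pos: [0.4925, -0.1005, 0.1995]
tool_rot: [-0.0, 0.151, 0.989, 0.0]
contact_force: [0.9, 1.4, 0.1]
gripper_width: 0.503
```

Call:
play_rows(commands=[{"dx": 0.0,"dy": 0.0,"dz": 0.0,"rx": 0.0,"ry": 0.0,"rz": 0.0,"claw": 0.5},{"dx": 0.0,"dy": 0.0,"dz": 0.0,"rx": 0.0,"ry": 0.0,"rz": 0.0,"claw": 0.5}])

```text
time: 1.8
tool_pos: [0.4921, -0.1013, 0.1986]
tool_rot: [-0.001, 0.152, 0.988, 0.0]
contact_force: [0.0, 0.4, -0.0]
gripper_width: 0.5
```

```bash
python3 -c "
from h import *
import pickle
move(-.1,0,.2)
s=monitor.state();im=grab_frame('wrist');cv2.imwrite('pics/w1.png',im);pickle.dump(s,open('w1.pkl','wb'))"
```

```text
t 1.8 box xy [-0.0998 -0.0023] z 0.1986 F [ 0.02  0.43 -0.02] g 0.5
dxyz cm [ 0.02  0.23 -0.14] rot [ 0.0005 -0.0023 -0.0022]
```

View pics/w1.png

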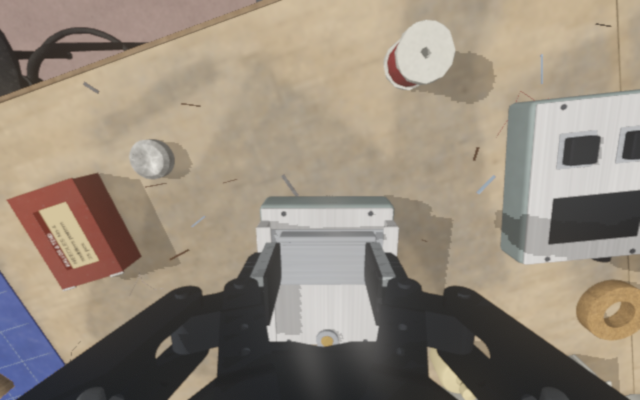

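```bash
python3 - <<'E'
import cv2
a=cv2.imread('pics/w1.png')[185:355,245:415]
cv2.imwrite('pics/w1z.png',cv2.resize(a,None,fx=3.5,fy=3.5,interpolation=cv2.INTER_CUBIC))
E
```

```text
(no output)
```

View pics/w1z.png

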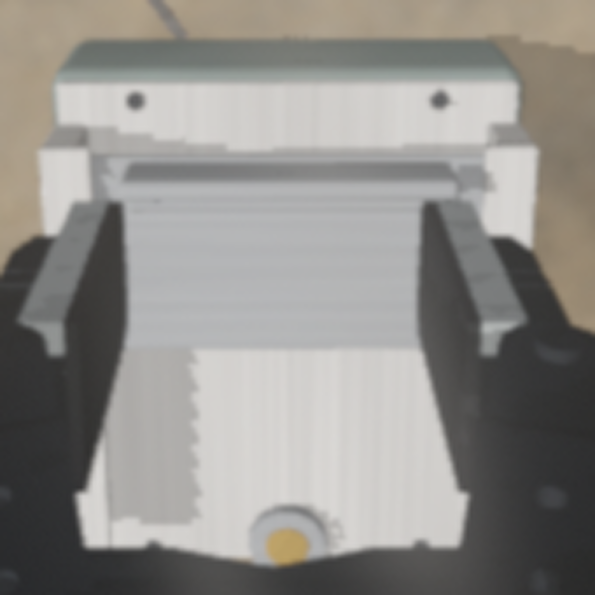

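```bash
python3 - <<'E'
from h import *
import pickle
s=pickle.load(open('w1.pkl','rb'))
f=lambda u,v:((u+.5)/3.5-.5+245,(v+.5)/3.5-.5+185)
for nm,uv,z in [("frontL.top",(57,84),.05),("frontR.top",(518,82),.05),("hole1",(136,100),.05),("hole2",(440,100),.05),
 ("guideR in",(90,150),.072),("guideL in",(486,150),.072),("pin",(288,545),.056),("ridge nearedge top a",(125,165),.084),("ridge b",(450,165),.084),("ridge far a",(125,181),.084),("shutter far a",(130,347),.068),("shutter far b",(418,347),.068)]:
    w=wplane(f(*uv),z,s);print(nm,w.round(4),'box',w2b(w).round(4))
p=camera_params('wrist');T=np.linalg.inv(p['tool_from_camera'])
for P in [(0,0,0),(.011,.02,0),(.011,-.02,0),(.011,.028,0),(.011,.0,-.019)]:
    c=T[:3,:3]@np.array(P)+T[:3,3];u=p['fx']*c[0]/c[2]+p['cx'];v=p['fy']*c[1]/c[2]+p['cy']
    print(P,(u-245)*3.5,(v-185)*3.5)
# fingertip: on tool z plane -0.005
for uv in [(78,203),(122,203),(421,203),(466,203),(22,320),(65,322),(480,322),(524,320)]:
    u=f(*uv);d=np.array([(u[0]-p['cx'])/p['fx'],(u[1]-p['cy'])/p['fy'],1]);o=p['tool_from_camera'][:3,3];d=p['tool_from_camera'][:3,:3]@d
    print(uv,[(o+d*(x-o[0])/d[0]).round(4) for x in (.011,)],[(o+d*(z-o[2])/d[2]).round(4) for z in (-.005,)])
E
```

```text
frontL.top [ 0.4909 -0.1661  0.05  ] box [-0.0816 -0.0644]
frontR.top [ 0.5305 -0.0394  0.05  ] box [-0.0817  0.0683]
hole1 [ 0.5023 -0.146   0.05  ] box [-0.0766 -0.0419]
hole2 [ 0.5289 -0.0622  0.05  ] box [-0.0763  0.046 ]
guideR in [ 0.5062 -0.1578  0.072 ] box [-0.0695 -0.0519]
guideL in [ 0.5387 -0.0555  0.072 ] box [-0.0691  0.0554]
pin [ 0.6573 -0.1485  0.056 ] box [0.0719 0.0021]
ridge nearedge top a [ 0.5093 -0.1471  0.084 ] box [-0.0697 -0.0408]
ridge b [ 0.5348 -0.0666  0.084 ] box [-0.0694  0.0437]
ridge far a [ 0.5135 -0.1486  0.084 ] box [-0.0653 -0.041 ]
shutter far a [ 0.5681 -0.169   0.068 ] box [-0.0071 -0.0441]
shutter far b [ 0.5934 -0.0891  0.068 ] box [-0.0067  0.0397]
(0, 0, 0) 272.81561533038524 253.57758577117647
(0.011, 0.02, 0) 410.8556691725499 184.12157580522899
(0.011, -0.02, 0) 134.68534179504857 184.44407794541684
(0.011, 0.028, 0) 466.0914642137751 184.0570733574645
(0.011, 0.0, -0.019) 273.0796883671059 241.4191794319408
(78, 203) [array([ 0.011 , -0.0273, -0.0063])] [array([ 0.0105, -0.0275, -0.005 ])]
(122, 203) [array([ 0.011 , -0.0212, -0.0063])] [array([ 0.0105, -0.0214, -0.005 ])]
(421, 203) [array([ 0.011 ,  0.0204, -0.0064])] [array([ 0.0104,  0.0206, -0.005 ])]
(466, 203) [array([ 0.011 ,  0.0267, -0.0064])] [array([ 0.0104,  0.027 , -0.005 ])]
(22, 320) [array([ 0.011 , -0.0278, -0.0384])] [array([-0.0079, -0.0366, -0.005 ])]
(65, 322) [array([ 0.011 , -0.023 , -0.0389])] [array([-0.0082, -0.0304, -0.005 ])]
(480, 322) [array([ 0.011 ,  0.0224, -0.039 ])] [array([-0.0083,  0.0299, -0.005 ])]
(524, 320) [array([ 0.011 ,  0.0273, -0.0386])] [array([-0.008 ,  0.0363, -0.005 ])]
```

```bash
sed -i 's/^C=.*; YAW/C=np.array([.5884,-.1276]); YAW/' h.py; python3 -c "
from h import *
move(-.1,0,.0665)"
```

```text
t 1.85 box xy [-0.1002 -0.0028] z 0.1988 F [-0.09  0.13  0.07] g 0.499
dxyz cm [-0.04  0.27 13.23] rot [ 0.0006 -0.0019 -0.0005]
```

Call:
play_rows(commands=[{"dx": 0.0,"dy": 0.3,"dz": 4.0,"rx": 0.0,"ry": -0.002,"rz": 0.0,"claw": 0.41},{"dx": 0.0,"dy": 0.3,"dz": 8.0,"rx": 0.0,"ry": -0.002,"rz": 0.0,"claw": 0.41},{"dx": 0.0,"dy": 0.3,"dz": 11.0,"rx": 0.0,"ry": -0.002,"rz": 0.0,"claw": 0.41},{"dx": 0.0,"dy": 0.3,"dz": 13.2,"rx": 0.0,"ry": -0.002,"rz": 0.0,"claw": 0.41},{"dx": 0.0,"dy": 0.3,"dz": 13.2,"rx": 0.0,"ry": -0.002,"rz": 0.0,"claw": 0.41}])

```text
time: 2.35
tool_pos: [0.4893, -0.0946, 0.0631]
tool_rot: [-0.004, 0.15, 0.989, 0.001]
contact_force: [-0.1, -0.1, -0.3]
gripper_width: 0.591
```

```bash
python3 -c "
from h import *
import pickle
move(-.016,0,.0665)
s=monitor.state();im=grab_frame('wrist');cv2.imwrite('pics/w2.png',im);pickle.dump(s,open('w2.pkl','wb'))
a=im[150:350,210:440];cv2.imwrite('pics/w2z.png',cv2.resize(a,None,fx=3,fy=3,interpolation=cv2.INTER_CUBIC))"
```

```text
t 2.35 box xy [-0.1044  0.0018] z 0.0631 F [-0.11 -0.11 -0.31] g 0.591
dxyz cm [-8.84 -0.2  -0.41] rot [ 0.0011 -0.0076  0.0018]
```

View pics/w2z.png

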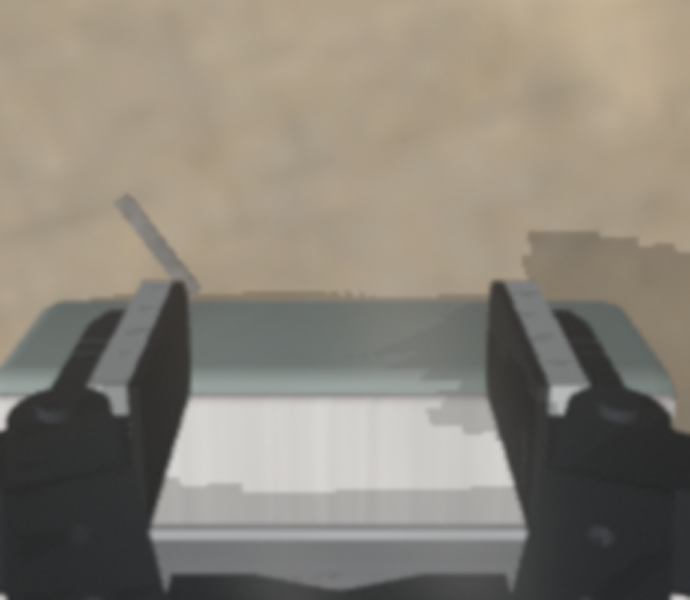

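```bash
python3 - <<'E'
from h import *
move(-.1,0,.0665)
p=camera_params('wrist')
for uv in [(145,283),(186,283),(490,283),(527,283)]:
    u=((uv[0]+.5)/3-.5+210,(uv[1]+.5)/3-.5+150);d=np.array([(u[0]-p['cx'])/p['fx'],(u[1]-p['cy'])/p['fy'],1]);o=p['tool_from_camera'][:3,3];d=p['tool_from_camera'][:3,:3]@d
    print(uv,(o+d*(.011-o[0])/d[0]).round(4))
E
```

```text
t 2.4 box xy [-0.1025  0.0016] z 0.0655 F [-0.73 -0.27 -0.57] g 0.589
dxyz cm [-0.25 -0.16 -0.1 ] rot [ 0.0009 -0.0035  0.0016]
(145, 283) [ 0.011  -0.0313 -0.0079]
(186, 283) [ 0.011  -0.0247 -0.0079]
(490, 283) [ 0.011   0.0241 -0.008 ]
(527, 283) [ 0.011   0.03   -0.0081]
```

Call:
play_rows(commands=[{"dx": -1.0,"dy": -0.16,"dz": -0.1,"rx": 0.0,"ry": -0.003,"rz": 0.001,"claw": 0.41},{"dx": -2.0,"dy": -0.16,"dz": -0.1,"rx": 0.0,"ry": -0.003,"rz": 0.001,"claw": 0.41},{"dx": -3.0,"dy": -0.16,"dz": -0.1,"rx": 0.0,"ry": -0.003,"rz": 0.001,"claw": 0.41},{"dx": -4.0,"dy": -0.16,"dz": -0.1,"rx": 0.0,"ry": -0.003,"rz": 0.001,"claw": 0.41},{"dx": -5.0,"dy": -0.16,"dz": -0.1,"rx": 0.0,"ry": -0.003,"rz": 0.001,"claw": 0.41}])

```text
time: 2.9
tool_pos: [0.5395, -0.1122, 0.0668]
tool_rot: [-0.0, 0.151, 0.989, 0.0]
contact_force: [-2.0, 0.0, 0.5]
gripper_width: 0.59
```

```bash
python3 -c "
from h import *
move(-.016,0,.0665)"
```

```text
t 2.9 box xy [-0.0512  0.0001] z 0.0668 F [-1.95  0.03  0.48] g 0.59
dxyz cm [-3.52 -0.01  0.03] rot [ 0.0009 -0.0001  0.0006]
```

Call:
play_rows(commands=[{"dx": -1.0,"dy": 0.0,"dz": 0.0,"rx": 0.0,"ry": 0.0,"rz": 0.0,"claw": 0.41},{"dx": -2.0,"dy": 0.0,"dz": 0.0,"rx": 0.0,"ry": 0.0,"rz": 0.0,"claw": 0.41},{"dx": -2.7,"dy": 0.0,"dz": 0.0,"rx": 0.0,"ry": 0.0,"rz": 0.0,"claw": 0.41},{"dx": -3.2,"dy": 0.0,"dz": 0.0,"rx": 0.0,"ry": 0.0,"rz": 0.0,"claw": 0.41},{"dx": -3.4,"dy": 0.0,"dz": 0.0,"rx": 0.0,"ry": 0.0,"rz": 0.0,"claw": 0.41}])

```text
time: 3.4
tool_pos: [0.5723, -0.1226, 0.0667]
tool_rot: [-0.0, 0.151, 0.989, 0.0]
contact_force: [-1.6, 0.8, -0.2]
gripper_width: 0.59
```

Call:
play_rows(commands=[{"dx": -0.2,"dy": 0.0,"dz": 0.0,"rx": 0.0,"ry": 0.0,"rz": 0.0,"claw": 0.41},{"dx": -0.2,"dy": 0.0,"dz": 0.0,"rx": 0.0,"ry": 0.0,"rz": 0.0,"claw": 0.41}])

```text
time: 3.6
tool_pos: [0.5736, -0.123, 0.0666]
tool_rot: [-0.001, 0.151, 0.989, 0.001]
contact_force: [-3.5, 1.6, 2.3]
gripper_width: 0.59
```

```bash
python3 -c "
from h import *
move(-.016,0,.0665)"
```

```text
t 3.6 box xy [-0.0155  0.    ] z 0.0666 F [-3.48  1.59  2.25] g 0.59
dxyz cm [ 0.05 -0.    0.01] rot [ 0.0008 -0.0024  0.0006]
```

Call:
play_rows(commands=[{"dx": -0.2,"dy": 0.0,"dz": 0.0,"rx": 0.0,"ry": 0.0,"rz": 0.0,"claw": 0.41},{"dx": -0.2,"dy": 0.0,"dz": 0.0,"rx": 0.0,"ry": 0.0,"rz": 0.0,"claw": 0.41}])

```text
time: 3.8
tool_pos: [0.5736, -0.1229, 0.0665]
tool_rot: [-0.004, 0.151, 0.989, 0.001]
contact_force: [-9.3, 2.7, 5.8]
gripper_width: 0.594
```

```bash
python3 -c "
from h import *
move(-.016,0,.0665)"
```

```text
t 3.8 box xy [-0.0156  0.    ] z 0.0665 F [-9.28  2.68  5.77] g 0.594
dxyz cm [ 0.04 -0.   -0.  ] rot [ 0.0006 -0.0079  0.0008]
```

Call:
play_rows(commands=[{"dx": 1.0,"dy": 0.0,"dz": 0.0,"rx": 0.0,"ry": -0.002,"rz": 0.0,"claw": 0.41},{"dx": 2.0,"dy": 0.0,"dz": 0.0,"rx": 0.0,"ry": -0.002,"rz": 0.0,"claw": 0.41},{"dx": 2.0,"dy": 0.0,"dz": 0.0,"rx": 0.0,"ry": -0.002,"rz": 0.0,"claw": 0.41},{"dx": 2.0,"dy": 0.0,"dz": 0.0,"rx": 0.0,"ry": -0.002,"rz": 0.0,"claw": 0.41}])

```text
time: 4.2
tool_pos: [0.5544, -0.117, 0.0668]
tool_rot: [-0.002, 0.151, 0.989, 0.001]
contact_force: [-0.4, -0.7, -0.0]
gripper_width: 0.591
```

```bash
python3 -c "
from h import *
import pickle
move(-.036,0,.0665)
for n,(r,c) in dict(wrist=(slice(150,350),slice(210,440)),scene=(slice(190,280),slice(290,400)),top=(slice(140,230),slice(305,415))).items():
    s=monitor.state();im=grab_frame(n);a=im[r,c];cv2.imwrite('pics/%s3z.png'%n,cv2.resize(a,None,fx=3 if n=='wrist' else 6,fy=3 if n=='wrist' else 6,interpolation=cv2.INTER_CUBIC))
"
```

```text
t 4.2 box xy [-0.0356 -0.    ] z 0.0668 F [-0.4  -0.66 -0.01] g 0.591
dxyz cm [0.04 0.   0.03] rot [ 0.0005 -0.0047  0.0007]
```

View pics/wrist3z.png

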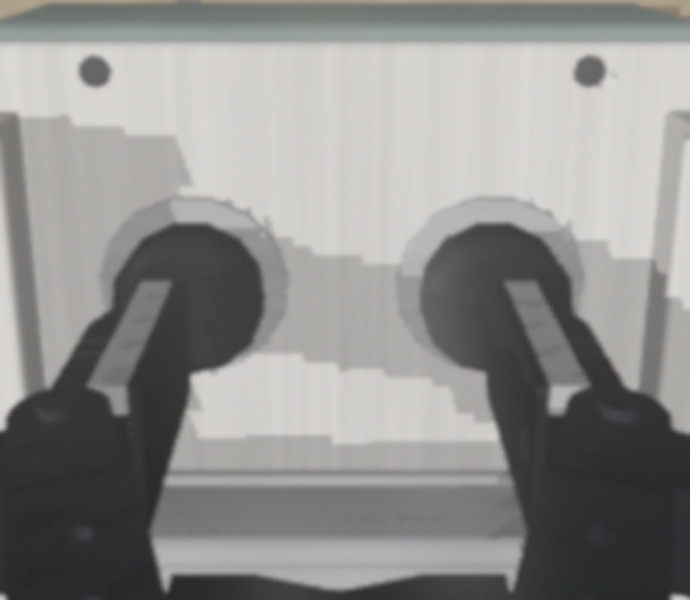

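View pics/scene3z.png

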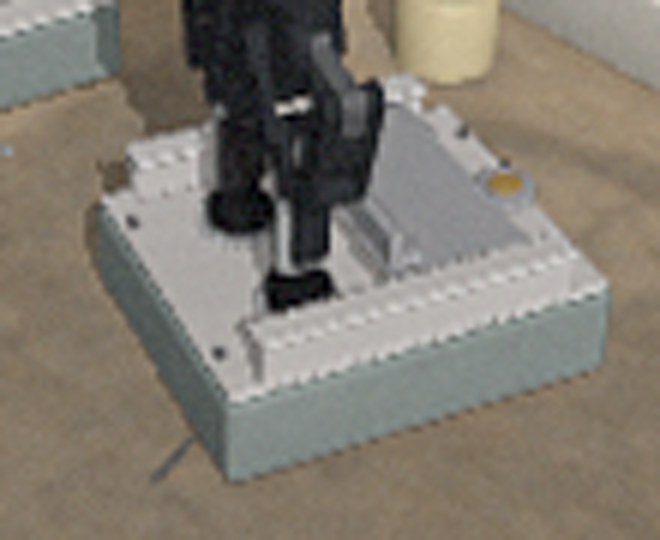

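```bash
python3 - <<'E'
from h import *
move(-.036,0,.0665)
s=monitor.state();P,M=toolpose(s)
for uv in [(189,297),(497,297)]:
    u=((uv[0]+.5)/3-.5+210,(uv[1]+.5)/3-.5+150)
    w=wplane(u,.062,s);print(w.round(4),w2b(w).round(4),(M.T@(w-P)).round(4))
print(M.round(4))
E
```

```text
t 4.35 box xy [-0.0351 -0.0001] z 0.0669 F [-0.25 -0.74 -0.26] g 0.592
dxyz cm [0.09 0.01 0.04] rot [ 0.0006 -0.0049  0.0007]
[ 0.5443 -0.1418  0.062 ] [-0.0378 -0.0267] [ 0.0027 -0.0266  0.0049]
[ 0.5606 -0.0898  0.062 ] [-0.0378  0.0277] [0.0027 0.0278 0.0049]
[[-9.544e-01  2.984e-01 -4.500e-03]
 [ 2.984e-01  9.544e-01  2.000e-03]
 [ 4.900e-03  6.000e-04 -1.000e+00]]
```

Call:
play_rows(commands=[{"dx": 0.15,"dy": 0.05,"dz": 0.4,"rx": 0.0006,"ry": -0.005,"rz": 0.001,"claw": 0.41},{"dx": 0.15,"dy": 0.05,"dz": 0.8,"rx": 0.0006,"ry": -0.005,"rz": 0.001,"claw": 0.41},{"dx": 0.15,"dy": 0.05,"dz": 1.3,"rx": 0.0006,"ry": -0.005,"rz": 0.001,"claw": 0.41},{"dx": 0.15,"dy": 0.05,"dz": 1.8,"rx": 0.0006,"ry": -0.005,"rz": 0.001,"claw": 0.41},{"dx": 0.15,"dy": 0.05,"dz": 2.3,"rx": 0.0006,"ry": -0.005,"rz": 0.001,"claw": 0.41}])

```text
time: 4.85
tool_pos: [0.554, -0.1163, 0.0502]
tool_rot: [-0.002, 0.151, 0.989, 0.0]
contact_force: [-29.1, 9.6, 62.1]
gripper_width: 0.592
```

```bash
python3 -c "
from h import *
move(-.0375,0,.0445)
print(monitor.state()['ft_torque'])"
```

```text
t 4.85 box xy [-0.0362  0.0005] z 0.0502 F [-29.09   9.58  62.07] g 0.592
dxyz cm [ 0.13 -0.05  0.57] rot [-0.0004 -0.0041  0.0002]
[ 1.60039329  4.8539256  -0.02659237]
```

```bash
python3 -c "
from h import *
for n,(r,c) in dict(wrist=(slice(150,350),slice(210,440)),scene=(slice(190,280),slice(290,400))).items():
    im=grab_frame(n);a=im[r,c];cv2.imwrite('pics/%s4z.png'%n,cv2.resize(a,None,fx=3 if n=='wrist' else 6,fy=3 if n=='wrist' else 6,interpolation=cv2.INTER_CUBIC))
move(-.0375,0,.0445)
"
```

```text
t 4.95 box xy [-0.0363  0.0005] z 0.0505 F [-21.2    6.63  41.21] g 0.59
dxyz cm [ 0.12 -0.05  0.6 ] rot [-0.0005 -0.0039  0.0002]
```

View pics/wrist4z.png

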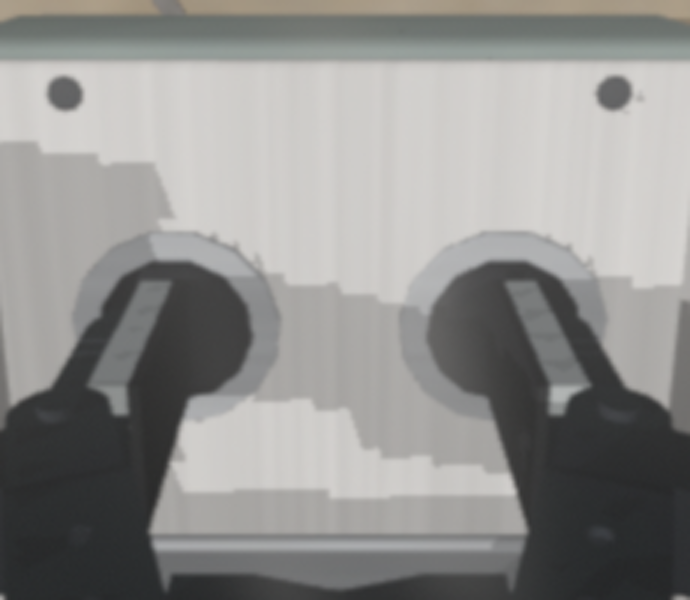

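View pics/scene4z.png

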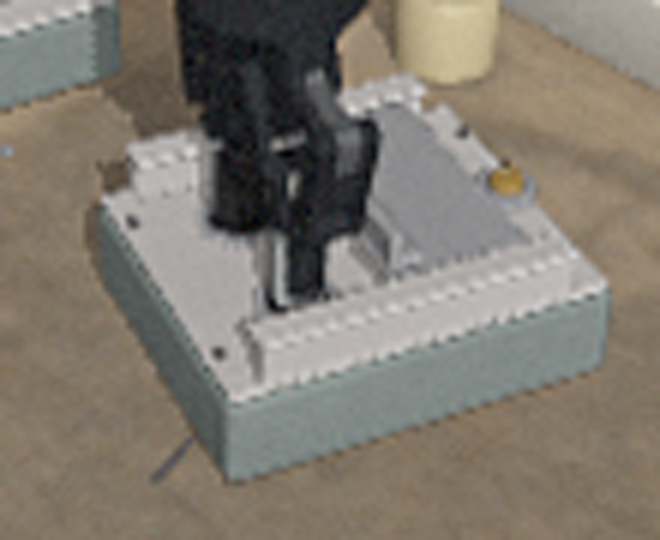

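Call:
play_rows(commands=[{"dx": 0.0,"dy": 0.0,"dz": 0.2,"rx": 0.0,"ry": 0.0,"rz": 0.0,"claw": 0.41},{"dx": 0.0,"dy": 0.0,"dz": 0.2,"rx": 0.0,"ry": 0.0,"rz": 0.0,"claw": 0.41},{"dx": 0.0,"dy": 0.0,"dz": 0.2,"rx": 0.0,"ry": 0.0,"rz": 0.0,"claw": 0.41},{"dx": 0.0,"dy": 0.0,"dz": 0.2,"rx": 0.0,"ry": 0.0,"rz": 0.0,"claw": 0.41},{"dx": 0.0,"dy": 0.0,"dz": 0.2,"rx": 0.0,"ry": 0.0,"rz": 0.0,"claw": 0.41}])

```text
time: 5.45
tool_pos: [0.555, -0.1166, 0.0508]
tool_rot: [-0.001, 0.151, 0.989, -0.0]
contact_force: [-4.0, 1.2, 13.6]
gripper_width: 0.588
```

Call:
play_rows(commands=[{"dx": 0.0,"dy": 0.0,"dz": 0.2,"rx": 0.0,"ry": 0.0,"rz": 0.0,"claw": 0.41},{"dx": 0.0,"dy": 0.0,"dz": 0.2,"rx": 0.0,"ry": 0.0,"rz": 0.0,"claw": 0.41},{"dx": 0.0,"dy": 0.0,"dz": 0.2,"rx": 0.0,"ry": 0.0,"rz": 0.0,"claw": 0.41},{"dx": 0.0,"dy": 0.0,"dz": 0.2,"rx": 0.0,"ry": 0.0,"rz": 0.0,"claw": 0.41},{"dx": 0.0,"dy": 0.0,"dz": 0.2,"rx": 0.0,"ry": 0.0,"rz": 0.0,"claw": 0.41}])

```text
time: 5.95
tool_pos: [0.555, -0.1166, 0.0508]
tool_rot: [-0.002, 0.151, 0.989, -0.0]
contact_force: [-8.0, 2.1, 15.8]
gripper_width: 0.594
```

Call:
play_rows(commands=[{"dx": 0.0,"dy": 0.0,"dz": 0.2,"rx": 0.0,"ry": 0.0,"rz": 0.0,"claw": 0.41},{"dx": 0.0,"dy": 0.0,"dz": 0.2,"rx": 0.0,"ry": 0.0,"rz": 0.0,"claw": 0.41},{"dx": 0.0,"dy": 0.0,"dz": 0.2,"rx": 0.0,"ry": 0.0,"rz": 0.0,"claw": 0.41},{"dx": 0.0,"dy": 0.0,"dz": 0.2,"rx": 0.0,"ry": 0.0,"rz": 0.0,"claw": 0.41},{"dx": 0.0,"dy": 0.0,"dz": 0.2,"rx": 0.0,"ry": 0.0,"rz": 0.0,"claw": 0.41}])

```text
time: 6.45
tool_pos: [0.555, -0.1166, 0.0508]
tool_rot: [-0.003, 0.151, 0.989, 0.0]
contact_force: [-8.2, 1.7, 14.7]
gripper_width: 0.587
```

Call:
play_rows(commands=[{"dx": 0.0,"dy": 0.0,"dz": 0.2,"rx": 0.0,"ry": 0.0,"rz": 0.0,"claw": 0.41},{"dx": 0.0,"dy": 0.0,"dz": 0.2,"rx": 0.0,"ry": 0.0,"rz": 0.0,"claw": 0.41},{"dx": 0.0,"dy": 0.0,"dz": 0.2,"rx": 0.0,"ry": 0.0,"rz": 0.0,"claw": 0.41},{"dx": 0.0,"dy": 0.0,"dz": 0.2,"rx": 0.0,"ry": 0.0,"rz": 0.0,"claw": 0.41},{"dx": 0.0,"dy": 0.0,"dz": 0.2,"rx": 0.0,"ry": 0.0,"rz": 0.0,"claw": 0.41}])

```text
time: 6.95
tool_pos: [0.555, -0.1166, 0.0508]
tool_rot: [-0.004, 0.151, 0.989, 0.0]
contact_force: [-7.9, 3.3, 15.6]
gripper_width: 0.589
```

```bash
python3 -c "
from h import *
im=grab_frame('scene');cv2.imwrite('pics/s5.png',im);a=im[190:280,290:400];cv2.imwrite('pics/s5z.png',cv2.resize(a,None,fx=6,fy=6,interpolation=cv2.INTER_CUBIC))
move(-.0375,0,.0445)
def pp(x,z):
    c,s=np.cos(YAW),np.sin(YAW);return (proj('scene',[C[0]+c*x,C[1]+s*x,z])[0]-[290,190])*6
print('pin down',pp(.073,.056),'up',pp(.073,.068))
"
```

```text
t 7.0 box xy [-0.0351  0.0005] z 0.0508 F [-7.71  2.12 15.06] g 0.587
dxyz cm [ 0.23 -0.05  0.63] rot [-0.001  -0.0071  0.0008]
pin down [502.90074763 180.91465684] up [504.95079791 157.7862984 ]
```

View pics/s5z.png

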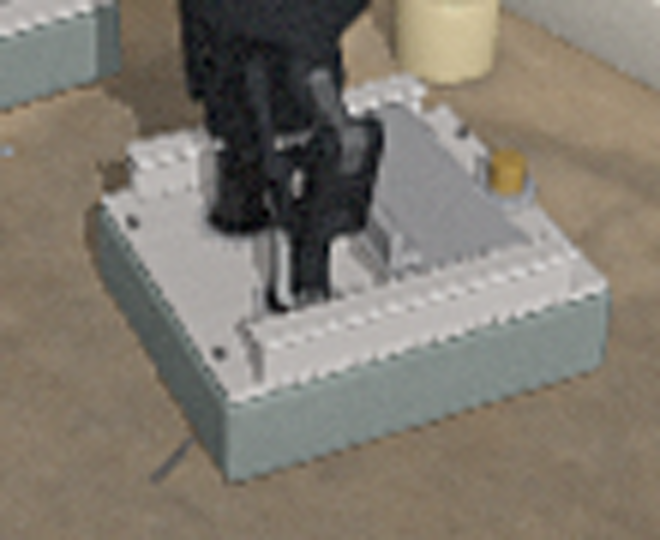

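Call:
play_rows(commands=[{"dx": 0.0,"dy": 0.0,"dz": 0.2,"rx": 0.0,"ry": 0.0,"rz": 0.0,"claw": 0.41},{"dx": 0.0,"dy": 0.0,"dz": 0.2,"rx": 0.0,"ry": 0.0,"rz": 0.0,"claw": 0.41},{"dx": 0.0,"dy": 0.0,"dz": 0.2,"rx": 0.0,"ry": 0.0,"rz": 0.0,"claw": 0.41},{"dx": 0.0,"dy": 0.0,"dz": 0.2,"rx": 0.0,"ry": 0.0,"rz": 0.0,"claw": 0.41},{"dx": 0.0,"dy": 0.0,"dz": 0.2,"rx": 0.0,"ry": 0.0,"rz": 0.0,"claw": 0.41}])

```text
time: 7.5
tool_pos: [0.555, -0.1166, 0.0508]
tool_rot: [-0.004, 0.151, 0.989, 0.0]
contact_force: [-8.0, 1.9, 15.2]
gripper_width: 0.589
```

Call:
play_rows(commands=[{"dx": 0.0,"dy": 0.0,"dz": 0.2,"rx": 0.0,"ry": 0.0,"rz": 0.0,"claw": 0.41},{"dx": 0.0,"dy": 0.0,"dz": 0.2,"rx": 0.0,"ry": 0.0,"rz": 0.0,"claw": 0.41},{"dx": 0.0,"dy": 0.0,"dz": 0.2,"rx": 0.0,"ry": 0.0,"rz": 0.0,"claw": 0.41},{"dx": 0.0,"dy": 0.0,"dz": 0.2,"rx": 0.0,"ry": 0.0,"rz": 0.0,"claw": 0.41},{"dx": 0.0,"dy": 0.0,"dz": 0.2,"rx": 0.0,"ry": 0.0,"rz": 0.0,"claw": 0.41}])

```text
time: 8.0
tool_pos: [0.555, -0.1166, 0.0508]
tool_rot: [-0.005, 0.151, 0.989, 0.0]
contact_force: [-8.3, 1.9, 15.1]
gripper_width: 0.591
```

Call:
play_rows(commands=[{"dx": 0.0,"dy": 0.0,"dz": 0.2,"rx": 0.0,"ry": 0.0,"rz": 0.0,"claw": 0.41},{"dx": 0.0,"dy": 0.0,"dz": 0.2,"rx": 0.0,"ry": 0.0,"rz": 0.0,"claw": 0.41},{"dx": 0.0,"dy": 0.0,"dz": 0.2,"rx": 0.0,"ry": 0.0,"rz": 0.0,"claw": 0.41},{"dx": 0.0,"dy": 0.0,"dz": 0.2,"rx": 0.0,"ry": 0.0,"rz": 0.0,"claw": 0.41},{"dx": 0.0,"dy": 0.0,"dz": 0.2,"rx": 0.0,"ry": 0.0,"rz": 0.0,"claw": 0.41}])

```text
time: 8.5
tool_pos: [0.555, -0.1166, 0.0508]
tool_rot: [-0.006, 0.151, 0.989, 0.0]
contact_force: [-8.1, 2.2, 15.2]
gripper_width: 0.588
```

```bash
python3 -c "
from h import *
im=grab_frame('scene');cv2.imwrite('pics/s6.png',im)
o=cv2.imread('pics/s5.png')
for i in (cv2.imread('pics/scene0.png'),o,im):
    h=cv2.cvtColor(i[205:235,365:390],cv2.COLOR_BGR2HSV);m=cv2.inRange(h,(12,110,60),(35,255,255));y,x=np.nonzero(m);print(m.sum()//255,y.min()+205,y.mean()+205)
print(cv2.absdiff(o,im)[205:235,365:390].max())
move(-.0375,0,.0445)
"
```

```text
11 219 220.0
32 215 218.09375
33 215 218.0
12
t 8.55 box xy [-0.0352  0.0005] z 0.0508 F [-7.87  2.44 15.46] g 0.585
dxyz cm [ 0.23 -0.05  0.63] rot [-0.0013 -0.0116  0.001 ]
```

Call:
play_rows(commands=[{"dx": 0.1,"dy": 0.0,"dz": -0.5,"rx": 0.0,"ry": 0.0,"rz": 0.0,"claw": 0.41},{"dx": 0.1,"dy": 0.0,"dz": -1.5,"rx": 0.0,"ry": 0.0,"rz": 0.0,"claw": 0.41},{"dx": 0.1,"dy": 0.0,"dz": -4.0,"rx": 0.0,"ry": 0.0,"rz": 0.0,"claw": 0.41},{"dx": 0.1,"dy": 0.0,"dz": -8.0,"rx": 0.0,"ry": 0.0,"rz": 0.0,"claw": 0.41},{"dx": 0.1,"dy": 0.0,"dz": -11.0,"rx": 0.0,"ry": 0.0,"rz": 0.0,"claw": 0.41}])

```text
time: 9.05
tool_pos: [0.5554, -0.1166, 0.1624]
tool_rot: [-0.006, 0.151, 0.989, 0.0]
contact_force: [0.4, -1.1, -0.5]
gripper_width: 0.589
```

Call:
play_rows(commands=[{"dx": 5.0,"dy": 0.0,"dz": -4.0,"rx": 0.0,"ry": 0.0,"rz": 0.0,"claw": 0.41},{"dx": 10.0,"dy": 0.0,"dz": -7.0,"rx": 0.0,"ry": 0.0,"rz": 0.0,"claw": 0.41},{"dx": 10.0,"dy": 0.0,"dz": -7.0,"rx": 0.0,"ry": 0.0,"rz": 0.0,"claw": 0.41},{"dx": 10.0,"dy": 0.0,"dz": -7.0,"rx": 0.0,"ry": 0.0,"rz": 0.0,"claw": 0.41},{"dx": 10.0,"dy": 0.0,"dz": -7.0,"rx": 0.0,"ry": 0.0,"rz": 0.0,"claw": 0.41}])

```text
time: 9.55
tool_pos: [0.4609, -0.087, 0.2333]
tool_rot: [-0.005, 0.151, 0.989, 0.0]
contact_force: [0.3, 0.5, -0.0]
gripper_width: 0.588
```

```bash
python3 -c "
from h import *
im=grab_frame('scene');a=im[190:280,290:400];cv2.imwrite('pics/s7z.png',cv2.resize(a,None,fx=6,fy=6,interpolation=cv2.INTER_CUBIC))
cv2.imwrite('pics/w7.png',grab_frame('wrist'))
move(-.0375,0,.0445)
"
```

```text
t 9.65 box xy [-0.1339  0.0006] z 0.2321 F [ 0.58 -0.28 -0.44] g 0.588
dxyz cm [-9.89 -0.04 18.63] rot [-0.0012 -0.0133  0.0009]
```

View pics/s7z.png

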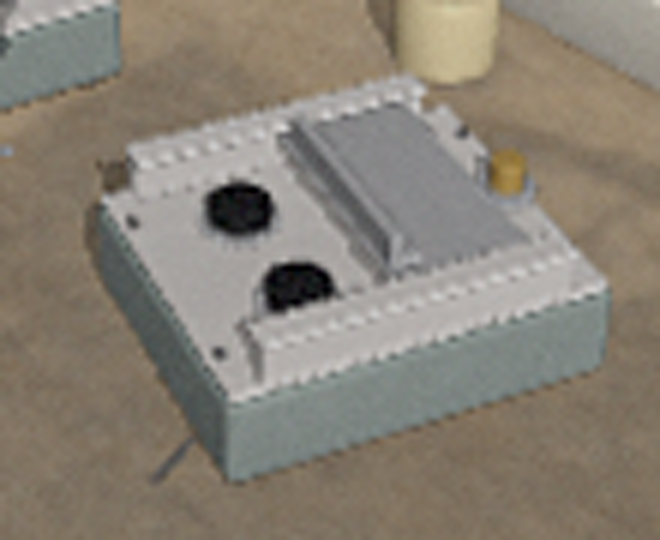

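View pics/w7.png

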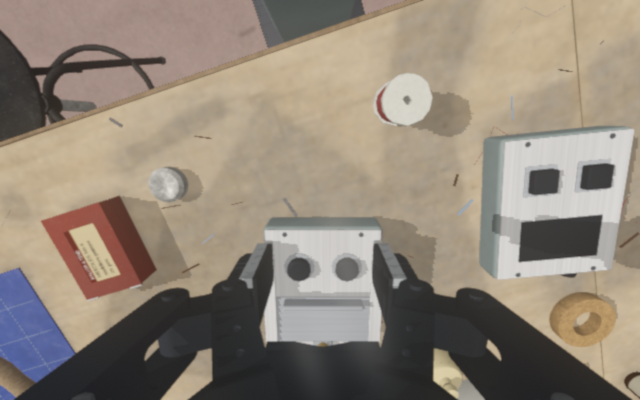

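```bash
python3 -c "
from h import *
s=monitor.state()
for v in (298,300,303):print(w2b(wplane((322,v),.084,s)).round(4))
from plant import ticket
print(ticket.job_done())
"
```

```text
[-0.0155 -0.0003]
[-0.0131 -0.0003]
[-0.0093 -0.0003]
the job is handed in; nothing more can be done
None
```

I handed the job in at about 9.7 s of the 45 s allowed. The shutter is open, the reset pin is up, both round buttons are up, and the arm is clear of everything.

- **Shutter:** I pushed its ridge back with both fingertips. It stopped moving at about 9 N, with the ridge face at about x = -4.5 mm against -5 mm expected.
- **Buttons:** I pressed both together, one fingertip on each, and held them for about 3.7 s. I then lifted straight up with the gripper level.
- **Pin:** it was already level with its predicted raised height after about 2.2 s. It had not changed 1.5 s later, so I let go.
- **Final pictures:** the buttons look up, the pin raised and the shutter back. The key box, spool, anvil and tin look undisturbed. I did not re-image the other loose things, but nothing was moved near them.

Two things did not go as measured:

- **Harder press than intended:** the fingertips sat about 4 mm further forward than I had measured, so the first press reached about 62 N. That is under the 120 N wrist limit. The camera showed only the fingertips in contact, and I then eased to about 15 N.
- **Shutter check disagreed:** one rough reading from the last wrist picture put the ridge at x = -9 to -15 mm instead of -5 mm. I had picked that edge by eye and handed in without repeating it. I trust the contact at the stop more, and the scene picture also shows the shutter back.

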